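Sort the wooden offcuts into the trays that hold their likes

ROBOT

A 6-joint arm with a two-finger parallel gripper is mounted at the origin on a cart in front of the work surface, level with it; the furniture and walls round the work are solid. World frame = base frame: x ahead of the robot, y to its left, z up, the work surface at z = 0. Lengths are in m, angles in rad, forces in N, time in s.
With the tool pointing down it reaches from about 0.275 to 0.725 m from the base axis. Payload 15.9 kg.
Tool frame: the origin (TCP) lies at the very end of the fingers, on their centre line; the grasp point (between the pads) lies bot.grasp_offset behind it (bot.grasp_offset is the distance from the TCP to the grasp point, in m); z points along the fingers, y is the line along which they close (so a half turn about z gives the same grasp; the last joint's range is limited). The gripper opens to 85 mm and grips with 20 to 120 N. Pads are 22 mm wide; open, the fingers measure 114 mm over their backs; the gripper's body (76 mm by 85 mm) begins 54 mm behind the grasp point. The pads swing forward as they close: fully open they stand 13 mm farther back than shut.
Start: joints at [-1.315, 0.213, -0.034, 1.323, 0, 1.571], TCP at [0.127, -0.484, 0.209] pointing down, gripper open.
Joint ranges: [-2.98, 2.98], [-0.74, 1.72], [-1.14, 1.35], [-2.1, 2.04], [-1.57, 1.44], [-3.14, 3.14]. Speed limits (rad/s): [1.89, 1.89, 2.39, 2.57, 3.14, 3.14].

INTERFACE

Orientations are given as [roll, pitch, yaw] about the fixed x, y, z axes, in that order (R = Rz(yaw) Ry(pitch) Rx(roll)).
In Python, from station import bot, optics gives the robot as it stands. The module is installed in compiled form; this text tells all that it offers.
- The arm moves only by the shell command python3 -m handwheel 'ROWS' [FORCE]. ROWS is JSON, a list of rows, each a list of 3 entries, a list of its own where there are three numbers: the opening, from 0 (shut) to 1 (fully open), then the shift along the world's x, y, z in m, then the turn, a rotation vector about the world's x, y, z in rad. A call has 1 to 12 rows; each row is the pose to reach, as a shift and turn from the pose commanded when the call began; what a row does not reach only later rows make up. A row lasts 1/12 s, in which the tool goes at most 41.7 mm and 7.16 degrees, less where a joint would pass 70% of its speed; a pose out of reach is approached as far as the arm can. A call with a gripper value outside its range is refused whole. The fingers move at their own pace and stop on an object; FORCE is the grip in N (left out, the last holds). Time passes only in rows, so rows that repeat a pose let the fingers close. It gives the time, the measured TCP pose, the force, the opening and the grip force at its end, in the units of the state.
- bot.read_state(): the state, without advancing time (a new reading comes with each control period).
- optics.capture(name): name is "side" or "top" or "wrist"; returns a dict with "pixels" (420x560x3 uint8, blue, green, red), "z_map" (420x560 float32, m along the optical axis (not along the pixel's ray), 0 where there is no reading), "fov_y" (degrees; the focal length in pixels is half the picture's height over the tangent of half this angle, whatever the lens; pixels are square), "cx", "cy" (the principal point, pixels), "R" (3x3) and "t" (3): a world point X has camera coordinates R X + t; the wrist camera has in their place "T_tool_cam" (4x4, takes a point from camera to tool coordinates, whose origin is the TCP and whose axes are the flange's). Camera axes: x right, y down, z forward; pixel columns grow to the right and rows downward; lengths in m; the calibration is good to about 2 mm. The wrist camera is an equidistant fisheye: a pixel r from the principal point sees the ray r / f radians off the axis. A picture is of the moment at which its call begins: read the wrist's pose just before it.
- bot.finish_job(): hands the job in; it is judged then, once.
The state is a dict: "time_s": time; "joint_positions": joint angles; "joint_velocities": joint speeds; "joint_efforts": joint torques, N m; "position": TCP position; "tcp_rot": TCP orientation; "ft_force": force on the tool from outside, world axes, zero at the start; "wrist_torque": the same for the moment, N m; "opening": finger opening in m; "finger_force": force on a finger pad.
Only numpy, scipy, OpenCV 4.12 (cv2) and the standard library are available. Lean on these libraries where they do the work, as an engineer would, in place of code of your own. Each camera call takes 0.05 s, during which the arm holds its last target. There are 200 camera calls.

TASK

Sort the three loose wooden offcuts at the front of the bench: put each one into the tray that already holds a piece of the same shape and size, lying flat on the tray's floor beside that piece, not on top of it. Do not push about the pieces already in the trays, and leave the cork sanding block where it lies: it is not an offcut.

Things in the scene. Friction and masses are not known exactly. Their poses are not given: they have to be found in the camera images.
- piece_square: the loose square pine block, an offcut lying flat at the front of the bench, lengthwise roughly away from the robot, 44x110x44 mm (x, y, z): square in section, as thick as it is wide; origin at the centre of its underside, y along its length; grip it across its width (x)
- piece_flat: the loose flat beech board, an offcut lying flat at the front of the bench, lengthwise roughly away from the robot, 60x120x20 mm (x, y, z): wide and thin; origin at the centre of its underside, y along its length; grip it across its width (x)
- piece_wedge: the loose wedge, an offcut lying flat at the front of the bench, lengthwise roughly away from the robot, 100 mm long (y), 30 mm high, tapering in plan from 40 mm wide at its +y end to 20 mm at its -y end: the -x side is straight at x = -0.020, the +x side slants from x = 0 to +0.020; at y = 0 it is 30 mm wide with its middle at x = -0.005; origin at the centre of its underside, y along its length; grip it across its width (x)
- mate_square: the square pine block that already lies in its tray, the same size and shape as the loose one; origin at the centre of its underside, y along its length, roughly along the tray's y
- mate_flat: the flat beech board that already lies in its tray, the same size and shape as the loose one; origin at the centre of its underside, y along its length, roughly along the tray's y
- mate_wedge: the wedge that already lies in its tray, the same size and shape as the loose one; origin at the centre of its underside, y along its length, roughly along the tray's y
- tray_square: the tray that holds the square pine block: fixed, shallow, plywood, 202x152x15 mm (x, y, z), walls and floor 6 mm; the three trays are alike, told apart by what lies in them. Origin at the centre of its underside. x points roughly away from the robot: the piece there lies near x = +0.058, lengthwise along y; the near half is empty, with room for a second piece along y about x = -0.038, y = 0
- tray_flat: the tray that holds the flat beech board: fixed, shallow, plywood, 202x152x15 mm (x, y, z), walls and floor 6 mm; the three trays are alike, told apart by what lies in them. Origin at the centre of its underside. x points roughly away from the robot: the piece there lies near x = +0.058, lengthwise along y; the near half is empty, with room for a second piece along y about x = -0.038, y = 0
- tray_wedge: the tray that holds the wedge: fixed, shallow, plywood, 202x152x15 mm (x, y, z), walls and floor 6 mm; the three trays are alike, told apart by what lies in them. Origin at the centre of its underside. x points roughly away from the robot: the piece there lies near x = +0.058, lengthwise along y; the near half is empty, with room for a second piece along y about x = -0.038, y = 0
- sanding_block: a cork sanding block with red sandpaper under it, 61x111x34 mm (x, y, z), lying loose among the offcuts; not an offcut; origin at the centre of its underside

How it is judged:
By the outcome, as a careful person would: the job done as asked, in the order asked, and still so for the second after the job is handed in, with the robot touching nothing.
It also fails if it takes over 88 s, if anything falls off the work surface, if the arm or the gripper's body presses on something with over 40 N, if the wrist force passes 120 N, or if a joint passes its speed limit or range.

## Working session

There is one attempt and no reset: what is moved stays moved. The work goes in short steps, Python scripts to look and compute and a shell command to move; the robot and the scene stay as the last step left them, time stands still between calls to the robot, and variables do not carry over. Pictures are saved under pics/ and viewed, at most 14 in all, crops included, and the job is handed in when it is done.

```bash
mkdir -p pics
python3 - <<'E'
from station import bot, optics
import cv2, numpy as np
print(bot.read_state(), bot.grasp_offset)
for n in ["top","side"]:
    c=optics.capture(n); cv2.imwrite(f"pics/{n}0.png",c["pixels"]); np.savez(f"{n}0.npz",**c)
    print(n,c["fov_y"],c["cx"],c["cy"],c["R"],c["t"])
E
```

```text
{'time_s': 0.0, 'joint_positions': array([-1.31501582e+00,  2.13384880e-01, -3.50185346e-02,  1.32347882e+00,
       -9.62027559e-06,  1.57079631e+00]), 'joint_velocities': array([-0.00010493, -0.00057027,  0.00067454, -0.00052066, -0.00140021,
        0.00023331]), 'joint_efforts': array([-3.92507762e-03, -6.86146474e+01,  4.87130606e+01,  1.68549089e-02,
       -3.83412589e-04,  1.55647791e-05]), 'position': array([ 0.12641189, -0.48340784,  0.20821791]), 'tcp_rot': array([-3.14050675e+00,  9.62024834e-06,  2.55780534e-01]), 'ft_force': array([ 0.34895588, -0.14598828,  0.38996136]), 'wrist_torque': array([ 0.0183201 , -0.01668024,  0.00187404]), 'finger_force': 0.0, 'opening': 0.08572009432114527} 0.0187
top 50.78435651661259 269.72720767001067 209.16322110389933 [[-0.00149601 -0.99996515 -0.00821319]
 [-0.99624984  0.00220088 -0.08649517]
 [ 0.08651023  0.00805299 -0.99621841]] [-0.0025962   0.58693028  1.03234104]
side 51.42384295072995 277.53675777000103 213.63712276032575 [[ 0.97264573 -0.23165438 -0.01722032]
 [-0.15845733 -0.60745098 -0.7783923 ]
 [ 0.16985748  0.75982863 -0.62754194]] [-0.57318276  0.11991413  0.99146904]
```

View pics/top0.png

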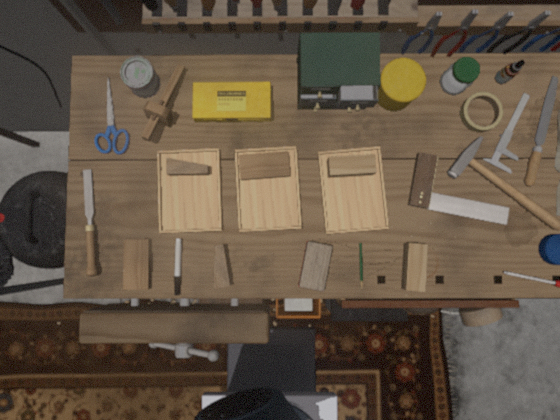

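View pics/side0.png

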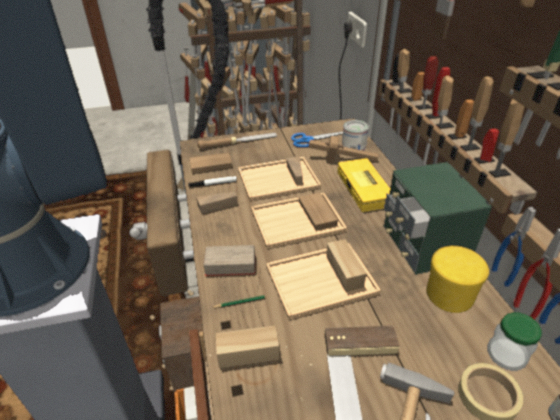

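The top view shows, left to right, a flat board (136,264), a wedge (221,265), a greyish block (316,266) that is probably the cork sander, and a square block (416,267). The trays are wedge (190,190), flat (267,188) and square (352,190). I'll use depth to get sizes and poses.

```bash
cat > h.py <<'E'
import numpy as np, cv2
def world(c):
    z=c["z_map"]; h,w=z.shape; f=h/2/np.tan(np.radians(float(c["fov_y"]))/2)
    v,u=np.mgrid[:h,:w]
    P=np.stack([(u-c["cx"])/f*z,(v-c["cy"])/f*z,z],-1)
    W=(P-c["t"])@c["R"]; W[z==0]=np.nan
    return W
def fit(W,box,zlo,zhi):
    u0,v0,u1,v1=box; Q=W[v0:v1,u0:u1].reshape(-1,3)
    m=(Q[:,2]>zlo)&(Q[:,2]<zhi); Q=Q[m]
    r=cv2.minAreaRect((Q[:,:2]*1000).astype(np.float32))
    b=cv2.boxPoints(r)
    e=[b[1]-b[0],b[2]-b[1]]; e=max(e,key=np.linalg.norm)
    a=np.degrees(np.arctan2(e[1],e[0]))%180
    return dict(n=len(Q),z=round(float(np.median(Q[:,2])),4),c=np.round(r[0],1),size=np.round(sorted(r[1]),1),longdir=round(a,1)), b
E
python3 - <<'E'
from h import *
c=dict(np.load("top0.npz")); W=world(c)
print("table z",[np.nanmedian(W[v-3:v+3,u-3:u+3,2]).round(4) for u,v in[(100,220),(230,230),(380,280),(450,240)]])
for n,b in dict(flat=(112,230,162,298),wedge=(205,235,240,298),grey=(292,232,342,300),sq=(395,235,440,298)).items():
    print(n,*[x.tolist() if hasattr(x,'tolist') else x for x in fit(W,b,0.012,.06)])
for n,b in dict(tw=(150,143,228,238),tf=(230,143,306,238),ts=(313,143,394,238)).items():
    r,bx=fit(W,b,0.0095,.06); print(n,r)
    print('  floor',np.nanmedian(W[205:215,(b[0]+b[2])//2-10:(b[0]+b[2])//2+10,2]))
    r,bx=fit(W,b,0.0185,.06); print('  mate',r)
np.set_printoptions(precision=1,suppress=True,linewidth=200)
E
```

```text
table z [np.float64(0.0009), np.float64(-0.0002), np.float64(-0.0523), np.float64(0.0006)]
flat {'n': 1325, 'z': 0.0201, 'c': array([468.2, 305.6]), 'size': array([ 87.4, 144.6]), 'longdir': np.float32(176.8)} [[393.5252380371094, 266.00628662109375], [537.9185180664062, 257.93194580078125], [542.7960205078125, 345.15679931640625], [398.40277099609375, 353.23114013671875]]
wedge {'n': 569, 'z': 0.0303, 'c': array([451.3, 110.5]), 'size': array([ 38.9, 100.9]), 'longdir': np.float32(179.7)} [[400.7233581542969, 91.31706237792969], [501.5934753417969, 90.79598999023438], [501.7942810058594, 129.6675567626953], [400.9241638183594, 130.18862915039062]]
grey {'n': 1246, 'z': 0.0346, 'c': array([ 470.5, -116.4]), 'size': array([ 71.1, 154.1]), 'longdir': np.float32(161.6)} [[386.16583251953125, -125.76441955566406], [532.39404296875, -174.48731994628906], [554.8632202148438, -107.05242919921875], [408.635009765625, -58.32952880859375]]
sq {'n': 1090, 'z': 0.044, 'c': array([ 449.8, -342.9]), 'size': array([ 46.2, 109.8]), 'longdir': np.float32(175.0)} [[393.0582580566406, -361.095581054687
[... 228 characters left out ...]
p.float32(2.4)}
  floor 0.006431389622205758
  mate {'n': 597, 'z': 0.0355, 'c': array([634.7, 193.1]), 'size': array([149.4, 198.3]), 'longdir': np.float32(2.4)}
tf {'n': 2130, 'z': 0.0239, 'c': array([638.7,   2.3]), 'size': array([152.1, 202.7]), 'longdir': np.float32(3.2)}
  floor 0.0060761032959319086
  mate {'n': 1257, 'z': 0.0261, 'c': array([6.369e+02, 2.000e-01]), 'size': array([146.4, 199.1]), 'longdir': np.float32(2.2)}
ts {'n': 1928, 'z': 0.0223, 'c': array([ 635. , -204.5]), 'size': array([152.9, 202.1]), 'longdir': np.float32(4.8)}
  floor 0.006350692865968527
  mate {'n': 998, 'z': 0.0498, 'c': array([ 634.4, -203.6]), 'size': array([148.9, 197.4]), 'longdir': np.float32(4.4)}
```

Run:
```python
from h import *
c=dict(np.load("top0.npz")); W=world(c)
def f2(n,b,lo,hi):
    u0,v0,u1,v1=b; Z=W[v0:v1,u0:u1,2]; m=((Z>lo)&(Z<hi)).astype(np.uint8)
    m=cv2.morphologyEx(m,cv2.MORPH_OPEN,np.ones((3,3)))
    k,l,s,_=cv2.connectedComponentsWithStats(m); j=1+np.argmax(s[1:,4])
    Q=W[v0:v1,u0:u1][l==j][:,:2]*1000
    r=cv2.minAreaRect(Q.astype(np.float32)); bx=cv2.boxPoints(r)
    e=max([bx[1]-bx[0],bx[2]-bx[1]],key=np.linalg.norm); a=np.degrees(np.arctan2(e[1],e[0]))%180
    mu=Q.mean(0); w,V=np.linalg.eigh(np.cov((Q-mu).T)); p=np.degrees(np.arctan2(V[1,1],V[0,1]))%180
    print(n,len(Q),"rect",np.round(r[0],1),np.round(sorted(r[1]),1),"dir",round(float(a),1),"mean",mu.round(1),"pca",p.round(1))
    return Q
f2("flat",(112,230,162,298),.015,.025)
q=f2("wedge",(205,235,240,298),.024,.036)
f2("grey",(292,232,342,300),.028,.040)
f2("sq",(395,235,440,298),.038,.050)
Q2=f2("mate_w",(150,143,228,238),.028,.044)
f2("mate_f",(230,143,306,200),.020,.033)
f2("mate_s",(313,143,394,238),.043,.058)
for n,Q in(("loose",q),("mate",Q2)):
    ax=0 if n=="loose" else 1
    for k in np.linspace(Q[:,ax].min()+6,Q[:,ax].max()-6,5):
        s=Q[abs(Q[:,ax]-k)<3][:,1-ax]; print(n,round(k),s.min().round(1),s.max().round(1))
```

```text
flat 1281 rect [457.  316.8] [ 61.  119.5] dir 0.9 mean [457.  316.4] pca 1.2
wedge 546 rect [451.3 111. ] [ 38.2 100.8] dir 180.0 mean [446.8 113.2] pca 3.6
grey 1191 rect [ 451.5 -110.3] [ 60.1 109.7] dir 168.5 mean [ 451.4 -110. ] pca 168.7
sq 925 rect [ 449.8 -343. ] [ 45.2 109.7] dir 175.5 mean [ 449.4 -342.5] pca 175.2
mate_w 537 rect [689.4 195.8] [ 38.4 100.2] dir 88.6 mean [686.7 201.1] pca 84.7
mate_f 1216 rect [693.5  10.5] [ 60.7 120.3] dir 93.8 mean [693.   10.5] pca 94.2
mate_s 879 rect [ 690.1 -197.1] [ 44.6 109.7] dir 93.0 mean [ 689.4 -196.7] pca 93.0
loose 407 91.9 129.7
loose 429 94.6 127.9
loose 451 99.3 127.8
loose 473 102.0 128.2
loose 496 107.0 126.3
mate 152 672.8 692.9
mate 174 672.5 697.1
mate 196 672.9 701.9
mate 218 671.4 704.7
mate 239 671.6 709.6
```

Heights settle the identities: flat 20 mm, wedge 30 mm, grey 34.6 mm (the cork block) and square 44 mm. First I'll go above the square block at (0.4496,-0.3427), direction -4.7°.

```bash
python3 -m handwheel '[[1,[0.323,0.141,-0.08],[0,0,-0.337]],[1,[0.323,0.141,-0.08],[0,0,-0.337]],[1,[0.323,0.141,-0.08],[0,0,-0.337]],[1,[0.323,0.141,-0.08],[0,0,-0.337]],[1,[0.323,0.141,-0.08],[0,0,-0.337]],[1,[0.323,0.141,-0.08],[0,0,-0.337]],[1,[0.323,0.141,-0.08],[0,0,-0.337]],[1,[0.323,0.141,-0.08],[0,0,-0.337]],[1,[0.323,0.141,-0.08],[0,0,-0.337]],[1,[0.323,0.141,-0.08],[0,0,-0.337]],[1,[0.323,0.141,-0.08],[0,0,-0.337]],[1,[0.323,0.141,-0.08],[0,0,-0.337]]]' 40
python3 - <<'E'
from station import bot, optics
import cv2
s=bot.read_state(); print(s["position"],s["tcp_rot"])
c=optics.capture("wrist"); cv2.imwrite("pics/w1.png",c["pixels"]); print(c["T_tool_cam"])
E
```

```text
time_s: 1.1
position: [0.4491, -0.3426, 0.1284]
tcp_rot: [-3.141, 0.001, -0.081]
ft_force: [0.3, -0.3, 0.1]
opening: 0.0851
finger_force: 0.0
[ 0.44912128 -0.34257953  0.12842225] [-3.14133091e+00  8.97448215e-04 -8.06763357e-02]
[[ 7.69322166e-04 -9.50779634e-01 -3.09866901e-01  7.90063061e-02]
 [ 9.99999145e-01  4.03731916e-04  1.24395804e-03 -8.00571025e-06]
 [-1.05762682e-03 -3.09867593e-01  9.50779131e-01 -1.65611298e-01]
 [ 0.00000000e+00  0.00000000e+00  0.00000000e+00  1.00000000e+00]]
```

View pics/w1.png

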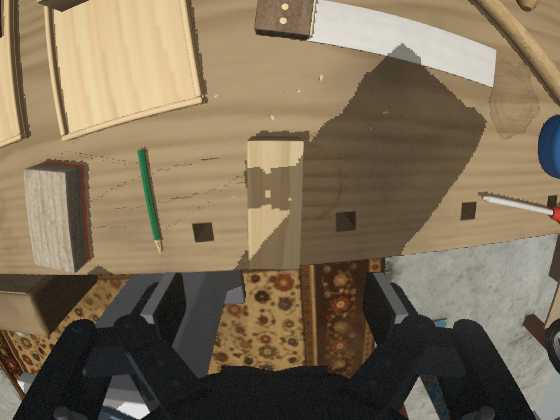

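The block (274,205) sits centred between the fingers, and the red paper under the grey block (80,220) confirms it as the sander. Next: descend, close and lift.

```bash
python3 -m handwheel '[[1,[0,0,-0.035],[0,0,0]],[1,[0,0,-0.07],[0,0,0]],[1,[0,0,-0.095],[0,0,0]],[1,[0,0,-0.112],[0,0,0]],[1,[0,0,-0.112],[0,0,0]],[0,[0,0,-0.112],[0,0,0]],[0,[0,0,-0.112],[0,0,0]],[0,[0,0,-0.112],[0,0,0]],[0,[0,0,-0.112],[0,0,0]],[0,[0,0,-0.112],[0,0,0]],[0,[0,0,-0.112],[0,0,0]],[0,[0,0,-0.112],[0,0,0]]]' 50
python3 -m handwheel '[[0,[0,0,0],[0,0,0]],[0,[0,0,0],[0,0,0]],[0,[0,0,0],[0,0,0]],[0,[0,0,0.02],[0,0,0]],[0,[0,0,0.05],[0,0,0]],[0,[0,0,0.09],[0,0,0]],[0,[0,0,0.09],[0,0,0]],[0,[0,0,0.09],[0,0,0]]]'
```

```text
time_s: 2.15
position: [0.4503, -0.3435, 0.0187]
tcp_rot: [3.14, -0.002, -0.081]
ft_force: [-4.3, 2.4, 16.0]
opening: 0.0398
finger_force: 48.4
time_s: 2.82
position: [0.451, -0.3439, 0.1095]
tcp_rot: [3.139, -0.004, -0.081]
ft_force: [-0.2, -0.4, -2.3]
opening: 0.0392
finger_force: 50.6
```

```bash
python3 -m handwheel '[[0,[0.03,0.03,0],[0,0,-0.12]],[0,[0.05,0.05,0],[0,0,-0.24]],[0,[0.07,0.07,0],[0,0,-0.36]],[0,[0.09,0.09,0],[0,0,-0.48]],[0,[0.11,0.11,0],[0,0,-0.6]],[0,[0.13,0.12,0],[0,0,-0.72]],[0,[0.146,0.136,0],[0,0,-0.84]],[0,[0.146,0.136,0],[0,0,-0.96]],[0,[0.146,0.136,0],[0,0,-1.08]],[0,[0.146,0.136,0],[0,0,-1.2]],[0,[0.146,0.136,0],[0,0,-1.32]],[0,[0.146,0.136,0],[0,0,-1.41]]]'
python3 -m handwheel '[[0,[0,0,0],[0,0,0]],[0,[0,0,0],[0,0,0]],[0,[0,0,0],[0,0,0]]]'
python3 - <<'E'
from station import bot, optics
import cv2
s=bot.read_state(); print(s["position"],s["tcp_rot"])
c=optics.capture("wrist"); cv2.imwrite("pics/w2.png",c["pixels"])
E
```

```text
time_s: 3.82
position: [0.4695, -0.3529, 0.1065]
tcp_rot: [-2.948, 0.037, -0.755]
ft_force: [-0.4, -0.2, -2.2]
opening: 0.0392
finger_force: 50.8
time_s: 4.07
position: [0.4704, -0.3525, 0.1071]
tcp_rot: [-2.949, 0.036, -0.753]
ft_force: [-0.3, 0.2, -1.3]
opening: 0.0388
finger_force: 50.8
[ 0.47038913 -0.35254147  0.10705668] [-2.94859484  0.03588106 -0.75272183]
```

View pics/w2.png

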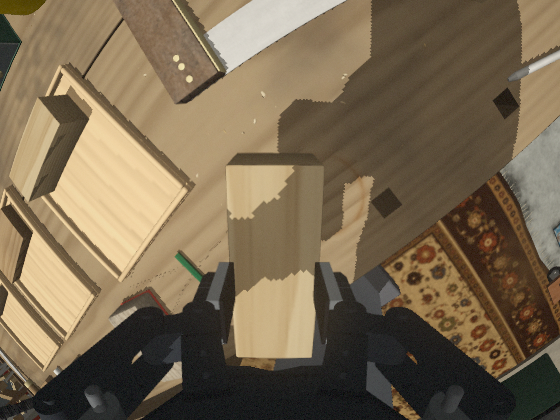

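The move stalled with the tool tilted, so I'll check the joints.

Run:
```python
from station import bot
s=bot.read_state(); print(s["joint_positions"].round(3)); 
from scipy.spatial.transform import Rotation as R
r=R.from_euler('xyz',s["tcp_rot"]); print(r.as_matrix().round(3))
t=R.from_euler('xyz',[3.14159,0,s["tcp_rot"][2]]); print((t*r.inv()).as_rotvec())
```

```text
[-0.753  0.46   0.037  1.184  0.193  3.141]
[[ 0.73  -0.676  0.106]
 [-0.683 -0.712  0.164]
 [-0.036 -0.192 -0.981]]
[-0.16517327  0.10594524  0.00343696]
```

Joint 6 hit its limit: yaw = j1 + π − j6, so yaw − j1 must lie in [0, 2π]. I'll straighten up and turn the other way, to yaw +1.65.

```bash
python3 -m handwheel '[[0,[0,0,0],[-0.085,0.049,0.052]],[0,[0,0,0],[-0.17,0.098,0.103]],[0,[0,0,0],[-0.17,0.098,0.103]],[0,[0,0,0],[-0.17,0.098,0.103]]]'
python3 -m handwheel '[[0,[0.01,0.01,0],[0,0,0.12]],[0,[0.02,0.02,0],[0,0,0.24]],[0,[0.03,0.04,0],[0,0,0.36]],[0,[0.05,0.06,0],[0,0,0.48]],[0,[0.06,0.07,0],[0,0,0.6]],[0,[0.07,0.08,0],[0,0,0.72]],[0,[0.08,0.09,0],[0,0,0.84]],[0,[0.09,0.1,0],[0,0,0.96]],[0,[0.1,0.12,0],[0,0,1.08]],[0,[0.12,0.14,0],[0,0,1.2]],[0,[0.127,0.145,0],[0,0,1.2]],[0,[0.127,0.145,0],[0,0,1.2]]]'
```

```text
time_s: 4.45
position: [0.4699, -0.3534, 0.1077]
tcp_rot: [-3.138, -0.0, -0.646]
ft_force: [-0.4, 0.3, -2.0]
opening: 0.0396
finger_force: 51.0
time_s: 5.45
position: [0.597, -0.2087, 0.1071]
tcp_rot: [-3.137, -0.001, 0.551]
ft_force: [1.5, -0.1, -1.4]
opening: 0.0392
finger_force: 51.0
```

```bash
python3 -m handwheel '[[0,[0,0.001,0],[0,0,0.12]],[0,[0,0.001,0],[0,0,0.24]],[0,[0,0.001,0],[0,0,0.36]],[0,[0,0.001,0],[0,0,0.48]],[0,[0,0.001,0],[0,0,0.6]],[0,[0,0.001,0],[0,0,0.72]],[0,[0,0.001,0],[0,0,0.84]],[0,[0,0.001,0],[0,0,0.96]],[0,[0,0.001,0],[0,0,1.08]],[0,[0,0.001,0],[0,0,1.1]],[0,[0,0.001,0],[0,0,1.1]],[0,[0,0.001,0],[0,0,1.1]]]'
python3 - <<'E'
from station import bot, optics
import cv2
s=bot.read_state(); print(s["position"],s["tcp_rot"])
c=optics.capture("wrist"); cv2.imwrite("pics/w3.png",c["pixels"])
E
```

```text
time_s: 6.45
position: [0.5954, -0.2095, 0.1075]
tcp_rot: [-3.139, -0.001, 1.646]
ft_force: [-0.5, -0.9, -1.6]
opening: 0.0389
finger_force: 51.0
[ 0.59540976 -0.20954053  0.10749327] [-3.13894369e+00 -6.18753188e-04  1.64572976e+00]
```

View pics/w3.png

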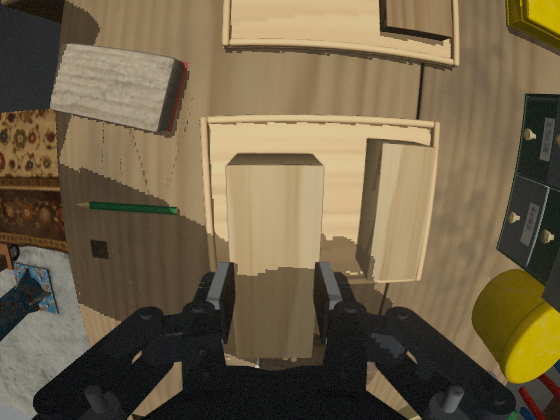

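The block hangs aligned over the empty half of its tray, mate at (400,210). Lowering and releasing with a partial opening.

```bash
python3 -m handwheel '[[0,[0.001,0.002,-0.025],[0,0,0]],[0,[0.001,0.002,-0.05],[0,0,0]],[0,[0.001,0.002,-0.065],[0,0,0]],[0,[0.001,0.002,-0.074],[0,0,0]],[0,[0.001,0.002,-0.079],[0,0,0]],[0,[0.001,0.002,-0.082],[0,0,0]],[0,[0.001,0.002,-0.083],[0,0,0]],[0,[0.001,0.002,-0.083],[0,0,0]],[0,[0.001,0.002,-0.083],[0,0,0]]]'
```

```text
time_s: 7.25
position: [0.5973, -0.2073, 0.0255]
tcp_rot: [-3.14, 0.0, 1.651]
ft_force: [0.9, 0.9, -1.8]
opening: 0.039
finger_force: 51.2
```

```bash
python3 -m handwheel '[[0,[0,0,-0.001],[0,0,0]],[0,[0,0,-0.002],[0,0,0]],[0,[0,0,-0.002],[0,0,0]]]'
python3 -m handwheel '[[0,[0,0,-0.001],[0,0,0]],[0,[0,0,-0.002],[0,0,0]],[0,[0,0,-0.002],[0,0,0]]]'
```

```text
time_s: 7.5
position: [0.5975, -0.2074, 0.0248]
tcp_rot: [-3.141, 0.001, 1.651]
ft_force: [-8.6, 2.8, 21.1]
opening: 0.0395
finger_force: 63.9
time_s: 7.75
position: [0.5977, -0.2074, 0.0245]
tcp_rot: [3.141, 0.002, 1.651]
ft_force: [-18.1, 5.4, 44.1]
opening: 0.0391
finger_force: 72.2
```

Contact made; backing off slightly and releasing.

```bash
python3 -m handwheel '[[0,[0,0,0.003],[0,0,0]],[0.75,[0,0,0.003],[0,0,0]],[0.75,[0,0,0.003],[0,0,0]],[0.75,[0,0,0.003],[0,0,0]],[0.75,[0,0,0.003],[0,0,0]],[0.75,[0,0,0.003],[0,0,0]]]'
python3 -m handwheel '[[0.75,[0,0,0.02],[0,0,0]],[0.75,[0,0,0.05],[0,0,0]],[0.75,[0,0,0.09],[0,0,0]],[0.75,[0,0,0.1],[0,0,0]],[0.75,[0,0,0.1],[0,0,0]]]'
python3 - <<'E'
from station import bot, optics
import cv2
s=bot.read_state(); print(s["position"],s["tcp_rot"],s["joint_positions"].round(2))
c=optics.capture("wrist"); cv2.imwrite("pics/w4.png",c["pixels"])
E
```

```text
time_s: 8.25
position: [0.5966, -0.2071, 0.0233]
tcp_rot: [-3.139, -0.0, 1.651]
ft_force: [-0.4, 0.2, -0.3]
opening: 0.0643
finger_force: 0.0
time_s: 8.67
position: [0.5987, -0.2078, 0.1273]
tcp_rot: [3.139, 0.002, 1.651]
ft_force: [0.6, -0.2, -0.3]
opening: 0.064
finger_force: 0.0
[ 0.59869013 -0.20777032  0.12731887] [3.13888933e+00 2.29692261e-03 1.65113209e+00] [-0.33  0.51  0.19  1.24 -0.    1.16]
```

View pics/w4.png

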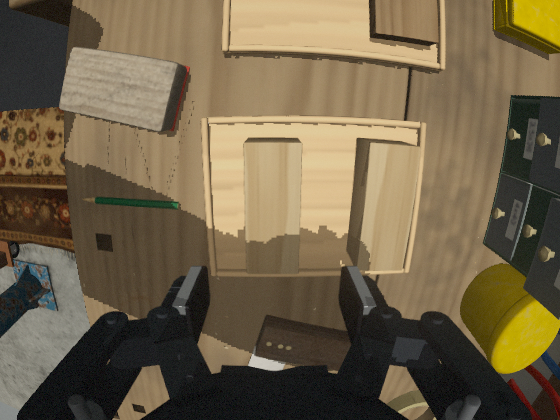

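The square block lies flat beside its mate, at (272,205) and (390,205). Next, the wedge at (0.449,0.1134), yaw 3.208.

```bash
python3 -m handwheel '[[1,[-0.02,0.03,0],[0,0,0.12]],[1,[-0.04,0.06,0],[0,0,0.24]],[1,[-0.06,0.09,0],[0,0,0.36]],[1,[-0.08,0.12,0],[0,0,0.48]],[1,[-0.1,0.15,0],[0,0,0.6]],[1,[-0.11,0.18,0],[0,0,0.72]],[1,[-0.12,0.21,0],[0,0,0.84]],[1,[-0.13,0.24,0],[0,0,0.96]],[1,[-0.14,0.27,0],[0,0,1.08]],[1,[-0.15,0.3,0],[0,0,1.2]],[1,[-0.15,0.321,0],[0,0,1.32]],[1,[-0.15,0.321,0],[0,0,1.44]]]' 40
python3 -m handwheel '[[1,[0,0,0],[0,0,0.117]],[1,[0,0,0],[0,0,0.117]],[1,[0,0,0],[0,0,0.117]]]'
python3 - <<'E'
from station import bot, optics
import cv2
s=bot.read_state(); print(s["position"],s["tcp_rot"],s["joint_positions"].round(2))
c=optics.capture("wrist"); cv2.imwrite("pics/w5.png",c["pixels"])
E
```

```text
time_s: 9.72
position: [0.4455, 0.1169, 0.1224]
tcp_rot: [-3.139, -0.002, 3.1]
ft_force: [-0.2, -1.3, 0.3]
opening: 0.0853
finger_force: 0.0
time_s: 9.97
position: [0.4461, 0.1138, 0.1227]
tcp_rot: [-3.139, -0.002, -3.079]
ft_force: [0.4, 0.2, 0.5]
opening: 0.0854
finger_force: 0.0
[0.44610522 0.11377651 0.12265266] [-3.13868156e+00 -1.56408990e-03 -3.07866893e+00] [ 0.25  0.17 -0.31  1.09 -0.    0.19]
```

View pics/w5.png

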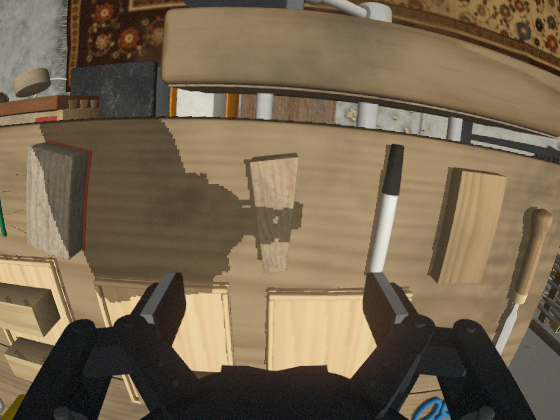

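Wedge centred at (272,212), knife clear at (387,210). Grasping.

```bash
python3 -m handwheel '[[1,[0.003,0,-0.035],[0,0,0]],[1,[0.003,0,-0.07],[0,0,0]],[1,[0.003,0,-0.095],[0,0,0]],[1,[0.003,0,-0.108],[0,0,0]],[1,[0.003,0,-0.108],[0,0,0]],[0,[0.003,0,-0.108],[0,0,0]],[0,[0.003,0,-0.108],[0,0,0]],[0,[0.003,0,-0.108],[0,0,0]],[0,[0.003,0,-0.108],[0,0,0]],[0,[0.003,0,-0.108],[0,0,0]],[0,[0.003,0,-0.108],[0,0,0]],[0,[0.003,0,-0.108],[0,0,0]]]'
python3 -m handwheel '[[0,[0,0,0],[0,0,0]],[0,[0,0,0],[0,0,0]],[0,[0,0,0],[0,0,0]],[0,[0,0,0],[0,0,0]]]'
python3 -m handwheel '[[0,[0,0,0.02],[0,0,0]],[0,[0,0,0.05],[0,0,0]],[0,[0,0,0.09],[0,0,0]],[0,[0,0,0.09],[0,0,0]],[0,[0,0,0.09],[0,0,0]]]'
```

```text
time_s: 11.02
position: [0.4499, 0.114, 0.0159]
tcp_rot: [-3.139, 0.0, -3.075]
ft_force: [-1.3, -0.5, 0.2]
opening: 0.0007
finger_force: 0.0
time_s: 11.35
position: [0.4497, 0.1139, 0.0156]
tcp_rot: [-3.139, -0.0, -3.075]
ft_force: [-0.3, -0.1, -0.7]
opening: 0.0001
finger_force: 0.0
time_s: 11.77
position: [0.4512, 0.1143, 0.1075]
tcp_rot: [-3.14, 0.004, -3.075]
ft_force: [0.1, -0.0, -0.5]
opening: -0.0
finger_force: 0.0
```

The wedge slipped out as the fingers closed. Checking where it went.

```bash
python3 -m handwheel '[[1,[0,0,0.02],[0,0,0]],[1,[0,0,0.02],[0,0,0]],[1,[0,0,0.02],[0,0,0]],[1,[0,0,0.02],[0,0,0]],[1,[0,0,0.02],[0,0,0]]]'
python3 - <<'E'
from station import bot, optics
import cv2
s=bot.read_state(); print(s["position"],s["tcp_rot"],s["joint_positions"].round(2))
c=optics.capture("wrist"); cv2.imwrite("pics/w6.png",c["pixels"])
E
```

```text
time_s: 12.18
position: [0.4491, 0.1138, 0.1245]
tcp_rot: [-3.139, -0.002, -3.075]
ft_force: [0.2, 0.5, 0.3]
opening: 0.0606
finger_force: 0.0
[0.44909754 0.11377015 0.12453508] [-3.13867736e+00 -1.63722589e-03 -3.07493291e+00] [ 0.25  0.17 -0.3   1.1  -0.    0.18]
```

View pics/w6.png

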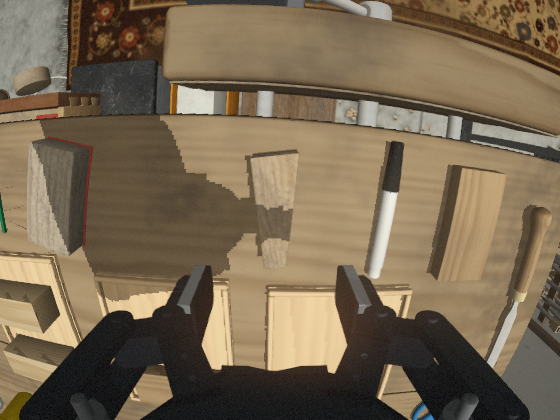

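The wedge has hardly moved, so the fingers seem to have closed above it. I'll measure fingertip and wedge positions from wrist depth.

```bash
cat >> h.py <<'E'
from scipy.spatial.transform import Rotation as Ro
def wrist(c,s):
    z=c["z_map"]; h,w=z.shape; f=h/2/np.tan(np.radians(float(c["fov_y"]))/2)
    v,u=np.mgrid[:h,:w]; x=u-c["cx"]; y=v-c["cy"]; r=np.hypot(x,y)+1e-9; th=r/f
    k=np.tan(th)/r*z; P=np.stack([x*k,y*k,z],-1)
    T=c["T_tool_cam"]; Pt=P@T[:3,:3].T+T[:3,3]; Pt[(z==0)|(th>1.4)]=np.nan
    return Pt, Pt@Ro.from_euler('xyz',s["tcp_rot"]).as_matrix().T+s["position"]
E
python3 - <<'E'
from h import *
from station import bot, optics
s=bot.read_state(); c=optics.capture("wrist"); Pt,Pw=wrist(c,s)
print("table",Pw[200,340],"knife",Pw[200,385]); 
print("wedge pts",[Pw[v,u].round(4).tolist() for u,v in[(272,165),(272,200),(272,230),(272,255)]])
Z=Pw[...,2]; m=np.zeros(Z.shape,bool); m[140:285,235:310]=1; m&=(Z>.015)&(Z<.05)
Q=Pw[m][:,:2]*1000; r=cv2.minAreaRect(Q.astype(np.float32)); print("wedge",m.sum(),np.median(Z[m]),r,Q.mean(0))
T=Pt.copy(); near=(T[...,2]>-.06)&(T[...,2]<.03)&(abs(T[...,0])<.04)&(abs(T[...,1])<.07)
q=T[near]; print(len(q),"finger pts z max",np.nanmax(q[:,2]),np.nanmin(q,0),np.nanmax(q,0),s["opening"])
t=q[q[:,2]>np.nanmax(q[:,2])-.004]; print(t[::max(1,len(t)//8)].round(4))
E
```

```text
table [4.45314462e-01 1.75121761e-01 3.02919533e-04] knife [0.43851677 0.21464165 0.01385972]
wedge pts [[0.4124, 0.1094, 0.0298], [0.4414, 0.1113, 0.0308], [0.4679, 0.113, 0.0308], [0.492, 0.1146, 0.0295]]
wedge 4144 0.030393227832381443 ((453.2963562011719, 116.47832489013672), (102.2789535522461, 38.55690383911133), 6.717642307281494) [444.62740939 113.37573827]
2897 finger pts z max -0.029093082802845338 [-0.01113787 -0.04779119 -0.05999958] [ 0.01240569  0.04793156 -0.02909308] 0.06799652716278018
[[ 0.0105 -0.034  -0.0325]
 [ 0.0079  0.0339 -0.0325]
 [ 0.0054 -0.0341 -0.0321]
 [ 0.0029  0.0337 -0.0313]
 [ 0.0001 -0.0339 -0.0306]
 [-0.0006  0.0338 -0.0322]
 [-0.0026  0.0339 -0.0326]
 [-0.0062 -0.0339 -0.0316]
 [-0.009  -0.0339 -0.0328]]
```

The visible fingertips are about 29 mm behind the TCP at 68 mm opening. That explains closing over the 30 mm wedge. I'll measure the tip offset at the openings that matter.

```bash
cat > tip.py <<'E'
from h import *
from station import bot, optics
s=bot.read_state(); c=optics.capture("wrist"); T,_=wrist(c,s)
n=(T[...,2]>-.08)&(T[...,2]<.03)&(abs(T[...,0])<.016)&(abs(T[...,1])<.07); q=T[n]
print(s["opening"],"TCPz",s["position"][2],len(q),"tip z",np.sort(q[:,2])[-30:].round(4)[::6],"y",abs(q[:,1]).min())
E
python3 -m handwheel '[[0.36,[0,0,0],[0,0,0]],[0.36,[0,0,0],[0,0,0]],[0.36,[0,0,0],[0,0,0]],[0.36,[0,0,0],[0,0,0]],[0.36,[0,0,0],[0,0,0]],[0.36,[0,0,0],[0,0,0]],[0.36,[0,0,0],[0,0,0]]]' >/dev/null
python3 tip.py
python3 -m handwheel '[[0,[0,0,0],[0,0,0]],[0,[0,0,0],[0,0,0]],[0,[0,0,0],[0,0,0]],[0,[0,0,0],[0,0,0]],[0,[0,0,0],[0,0,0]]]' >/dev/null
python3 tip.py
python3 -m handwheel '[[0.9,[0,0,0],[0,0,0]],[0.9,[0,0,0],[0,0,0]],[0.9,[0,0,0],[0,0,0]],[0.9,[0,0,0],[0,0,0]],[0.9,[0,0,0],[0,0,0]],[0.9,[0,0,0],[0,0,0]],[0.9,[0,0,0],[0,0,0]],[0.9,[0,0,0],[0,0,0]],[0.9,[0,0,0],[0,0,0]],[0.9,[0,0,0],[0,0,0]]]'
python3 tip.py
```

```text
0.031179891644859528 TCPz 0.12562259960579691 8929 tip z [-0.0258 -0.0251 -0.0247 -0.0242 -0.0236] y 0.015016622889556467
0.0003300849621494177 TCPz 0.12559922725752806 8505 tip z [-0.028  -0.0278 -0.0277 -0.0272 -0.0268] y 4.295933762500153e-05
time_s: 14.22
position: [0.4497, 0.1139, 0.1256]
tcp_rot: [-3.139, -0.0, -3.075]
ft_force: [-0.4, 0.1, 0.1]
opening: 0.077
finger_force: 0.0
0.07699230433340386 TCPz 0.12560438658889173 5500 tip z [-0.0339 -0.0337 -0.0335 -0.0333 -0.0331] y 0.03757091587210834
```

Fingertips are about 24 mm above the reported TCP at 31 mm opening, so the wedge needs TCP z ≈ −0.014.

```bash
python3 -m handwheel '[[0.75,[-0.001,0,-0.035],[0,0,0]],[0.75,[-0.001,0,-0.07],[0,0,0]],[0.75,[-0.001,0,-0.1],[0,0,0]],[0.75,[-0.001,0,-0.12],[0,0,0]],[0.75,[-0.001,0,-0.132],[0,0,0]],[0.75,[-0.001,0,-0.138],[0,0,0]],[0.75,[-0.001,0,-0.138],[0,0,0]]]'
python3 -m handwheel '[[0,[0,0,0],[0,0,0]],[0,[0,0,0],[0,0,0]],[0,[0,0,0],[0,0,0]],[0,[0,0,0],[0,0,0]],[0,[0,0,0],[0,0,0]],[0,[0,0,0],[0,0,0]],[0,[0,0,0],[0,0,0]]]' 40
```

```text
time_s: 14.85
position: [0.448, 0.1138, -0.0133]
tcp_rot: [-3.139, -0.002, -3.075]
ft_force: [-0.8, -0.6, 0.3]
opening: 0.0644
finger_force: 0.0
time_s: 15.43
position: [0.4496, 0.1142, -0.0112]
tcp_rot: [-3.139, 0.002, -3.075]
ft_force: [-2.1, -0.4, 9.2]
opening: 0.0309
finger_force: 38.5
```

```bash
python3 -m handwheel '[[0,[0,0,0.02],[0,0,0]],[0,[0,0,0.05],[0,0,0]],[0,[0,0,0.08],[0,0,0]],[0,[0,0,0.1],[0,0,-0.1]],[0,[0.01,0.01,0.1],[0,0,-0.22]],[0,[0.03,0.02,0.1],[0,0,-0.34]],[0,[0.05,0.03,0.1],[0,0,-0.46]],[0,[0.07,0.04,0.1],[0,0,-0.58]],[0,[0.09,0.05,0.1],[0,0,-0.7]],[0,[0.11,0.06,0.1],[0,0,-0.82]],[0,[0.13,0.07,0.1],[0,0,-0.94]],[0,[0.147,0.078,0.1],[0,0,-1.06]]]'
python3 -m handwheel '[[0,[0,0,0],[0,0,-0.12]],[0,[0,0,0],[0,0,-0.24]],[0,[0,0,0],[0,0,-0.36]],[0,[0,0,0],[0,0,-0.48]],[0,[0,0,0],[0,0,-0.6]],[0,[0,0,0],[0,0,-0.635]],[0,[0,0,0],[0,0,-0.635]],[0,[0,0,0],[0,0,-0.635]]]'
python3 - <<'E'
from station import bot, optics
import cv2
s=bot.read_state(); print(s["position"],s["tcp_rot"],s["joint_positions"].round(2))
c=optics.capture("wrist"); cv2.imwrite("pics/w7.png",c["pixels"])
E
```

```text
time_s: 16.43
position: [0.5971, 0.1927, 0.0883]
tcp_rot: [-3.14, 0.0, 2.142]
ft_force: [0.5, 0.7, -0.1]
opening: 0.031
finger_force: 40.0
time_s: 17.1
position: [0.5959, 0.192, 0.0882]
tcp_rot: [-3.14, -0.0, 1.515]
ft_force: [-1.0, 1.3, -0.9]
opening: 0.0311
finger_force: 40.0
[0.59590473 0.1919997  0.08818177] [-3.13969596e+00 -2.85940419e-04  1.51501332e+00] [0.31 0.52 0.1  1.15 0.   1.94]
```

View pics/w7.png

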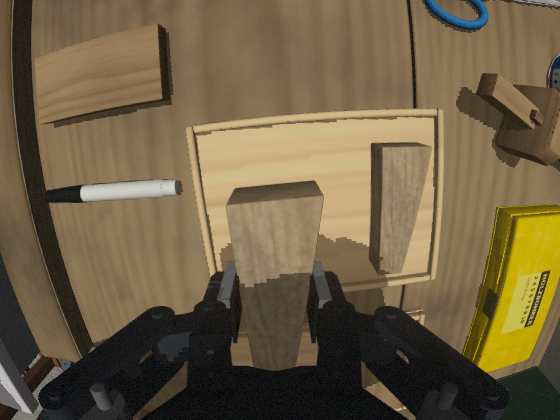

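Wedge held over the empty half at (275,270), in the same orientation as its mate (400,205). Lowering.

```bash
python3 -m handwheel '[[0,[0.001,0,-0.03],[0,0,0]],[0,[0.001,0,-0.06],[0,0,0]],[0,[0.001,0,-0.08],[0,0,0]],[0,[0.001,0,-0.088],[0,0,0]],[0,[0.001,0,-0.091],[0,0,0]],[0,[0.001,0,-0.093],[0,0,0]],[0,[0.001,0,-0.093],[0,0,0]],[0,[0.001,0,-0.093],[0,0,0]]]'
python3 -m handwheel '[[0,[0,0,-0.001],[0,0,0]],[0,[0,0,-0.001],[0,0,0]]]'
```

```text
time_s: 17.82
position: [0.5976, 0.1922, -0.004]
tcp_rot: [-3.141, -0.001, 1.513]
ft_force: [0.8, -0.4, -0.3]
opening: 0.0311
finger_force: 40.0
time_s: 17.98
position: [0.5976, 0.1922, -0.0051]
tcp_rot: [-3.141, -0.001, 1.513]
ft_force: [0.4, -0.9, 5.5]
opening: 0.031
finger_force: 40.5
```

Touchdown. Release, lift, and head over to the flat board (0.457,0.3166), yaw 3.161.

```bash
python3 -m handwheel '[[0.6,[0,0,0],[0,0,0]],[0.6,[0,0,0],[0,0,0]],[0.6,[0,0,0],[0,0,0]],[0.6,[0,0,0],[0,0,0]],[0.6,[0,0,0.02],[0,0,0]],[0.6,[0,0,0.05],[0,0,0]],[0.6,[0,0,0.09],[0,0,0]],[0.6,[0,0,0.12],[0,0,0]],[0.6,[0,0,0.12],[0,0,0]]]'
python3 - <<'E'
from station import bot, optics
import cv2
c=optics.capture("wrist"); cv2.imwrite("pics/w8.png",c["pixels"])
E
python3 -m handwheel '[[1,[-0.01,0.01,0],[0,0,0.12]],[1,[-0.03,0.03,0],[0,0,0.24]],[1,[-0.05,0.04,0],[0,0,0.36]],[1,[-0.06,0.06,0],[0,0,0.48]],[1,[-0.08,0.07,0],[0,0,0.6]],[1,[-0.09,0.08,0],[0,0,0.72]],[1,[-0.1,0.09,0],[0,0,0.84]],[1,[-0.11,0.1,0],[0,0,0.96]],[1,[-0.12,0.11,0],[0,0,1.08]],[1,[-0.13,0.12,0],[0,0,1.2]],[1,[-0.14,0.124,0],[0,0,1.32]],[1,[-0.14,0.124,0],[0,0,1.44]]]'
python3 -m handwheel '[[1,[0,0,0],[0,0,0.12]],[1,[0,0,0],[0,0,0.208]],[1,[0,0,0],[0,0,0.208]],[1,[0,0,0],[0,0,0.208]]]'
python3 - <<'E'
from h import *
from station import bot, optics
s=bot.read_state(); print(s["joint_positions"].round(2))
c=optics.capture("wrist"); cv2.imwrite("pics/w9.png",c["pixels"]); T,P=wrist(c,s)
Z=P[...,2]; m=(Z>.015)&(Z<.025)&(abs(T[...,0])<.09)&(abs(T[...,1])<.06)
m=cv2.morphologyEx(m.astype(np.uint8),cv2.MORPH_OPEN,np.ones((5,5)))>0
Q=P[m][:,:2]*1000; r=cv2.minAreaRect(Q.astype(np.float32)); print(m.sum(),r,Q.mean(0))
E
python3 -c "
import cv2,numpy as np
cv2.imwrite('pics/w89.png',cv2.resize(np.hstack([cv2.imread('pics/w8.png'),cv2.imread('pics/w9.png')]),(800,300)))"
```

```text
time_s: 18.73
position: [0.5996, 0.1928, 0.1203]
tcp_rot: [3.136, -0.003, 1.513]
ft_force: [1.3, 1.3, 0.6]
opening: 0.0512
finger_force: 0.0
time_s: 19.78
position: [0.4547, 0.3164, 0.1126]
tcp_rot: [-3.138, -0.002, 2.961]
ft_force: [1.2, -0.0, 0.3]
opening: 0.0852
finger_force: 0.0
time_s: 20.12
position: [0.4564, 0.3157, 0.1129]
tcp_rot: [-3.138, -0.001, -3.125]
ft_force: [-0.3, -0.5, -0.5]
opening: 0.0855
finger_force: 0.0
[ 0.61  0.36 -0.08  1.13 -0.    0.59]
9612 ((458.7326965332031, 317.4606018066406), (120.8750991821289, 60.531959533691406), 0.4722434878349304) [454.53483305 317.55564841]
```

View pics/w89.png

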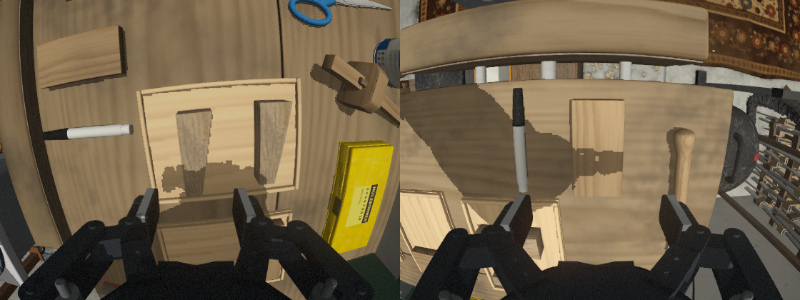

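The wedge lies beside its mate (left panel, 190,150 and 272,140). The board is centred under the gripper (right panel, 597,148). Descending.

```bash
python3 -m handwheel '[[1,[0.002,0.001,-0.035],[0,0,0]],[1,[0.002,0.001,-0.07],[0,0,0]],[1,[0.002,0.001,-0.1],[0,0,0]],[1,[0.002,0.001,-0.12],[0,0,0]],[1,[0.002,0.001,-0.13],[0,0,0]],[1,[0.002,0.001,-0.136],[0,0,0]],[1,[0.002,0.001,-0.136],[0,0,0]]]'
python3 -m handwheel '[[0,[0,0,0],[0,0,0]],[0,[0,0,0],[0,0,0]],[0,[0,0,0],[0,0,0]],[0,[0,0,0],[0,0,0]],[0,[0,0,0],[0,0,0]],[0,[0,0,0],[0,0,0]],[0,[0,0,0],[0,0,0]]]' 40
```

```text
time_s: 20.75
position: [0.4585, 0.3167, -0.0229]
tcp_rot: [-3.139, -0.001, -3.123]
ft_force: [-0.2, 0.3, 0.1]
opening: 0.0852
finger_force: 0.0
time_s: 21.33
position: [0.4596, 0.3176, -0.0209]
tcp_rot: [-3.14, 0.002, -3.122]
ft_force: [-1.4, -0.4, 5.5]
opening: 0.0592
finger_force: 42.8
```

```bash
python3 -m handwheel '[[0,[0,0,0.02],[0,0,0]],[0,[0,0,0.05],[0,0,0]],[0,[0,0,0.08],[0,0,0]],[0,[0,0,0.11],[0,0,-0.05]],[0,[0.01,-0.03,0.12],[0,0,-0.17]],[0,[0.02,-0.07,0.12],[0,0,-0.29]],[0,[0.03,-0.1,0.12],[0,0,-0.41]],[0,[0.05,-0.13,0.12],[0,0,-0.53]],[0,[0.07,-0.16,0.12],[0,0,-0.65]],[0,[0.09,-0.19,0.12],[0,0,-0.77]],[0,[0.11,-0.22,0.12],[0,0,-0.89]],[0,[0.12,-0.25,0.12],[0,0,-1.0]]]'
python3 -m handwheel '[[0,[0.01,-0.03,0],[0,0,-0.12]],[0,[0.019,-0.068,0],[0,0,-0.24]],[0,[0.019,-0.068,0],[0,0,-0.36]],[0,[0.019,-0.068,0],[0,0,-0.48]],[0,[0.019,-0.068,0],[0,0,-0.538]],[0,[0.019,-0.068,0],[0,0,-0.538]],[0,[0.019,-0.068,0],[0,0,-0.538]],[0,[0.019,-0.068,0],[0,0,-0.538]]]'
python3 - <<'E'
from station import bot, optics
import cv2
s=bot.read_state(); print(s["position"],s["tcp_rot"],s["joint_positions"].round(2))
c=optics.capture("wrist"); cv2.imwrite("pics/w10.png",c["pixels"])
E
```

```text
time_s: 22.33
position: [0.5808, 0.0652, 0.0987]
tcp_rot: [-3.141, 0.001, 2.155]
ft_force: [0.5, 0.1, -0.3]
opening: 0.059
finger_force: 44.4
time_s: 23.0
position: [0.5979, -0.0009, 0.0981]
tcp_rot: [-3.14, -0.0, 1.626]
ft_force: [0.5, -0.4, -0.9]
opening: 0.0588
finger_force: 44.4
[ 0.59787387 -0.00093025  0.09811107] [-3.13967984e+00 -1.34278333e-05  1.62574082e+00] [-0.    0.46  0.03  1.14 -0.    1.51]
```

View pics/w10.png

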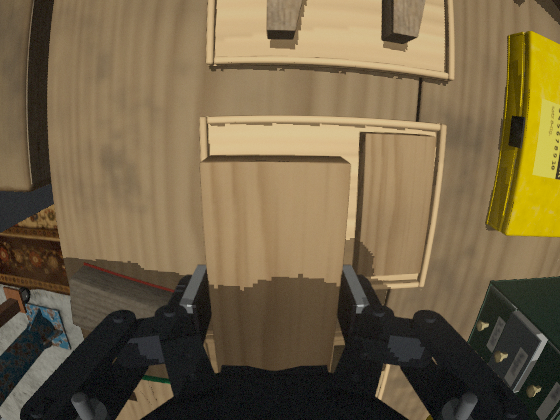

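The board is aligned over the free half, mate at (395,205). Lowering.

```bash
python3 -m handwheel '[[0,[0,0,-0.035],[0,0,0]],[0,[0,0,-0.07],[0,0,0]],[0,[0,0,-0.095],[0,0,0]],[0,[0,0,-0.107],[0,0,0]],[0,[0,0,-0.11],[0,0,0]],[0,[0,0,-0.112],[0,0,0]],[0,[0,0,-0.112],[0,0,0]],[0,[0,0,-0.112],[0,0,0]]]'
python3 -m handwheel '[[0,[0,0,-0.001],[0,0,0]],[0,[0,0,-0.001],[0,0,0]]]'
```

```text
time_s: 23.72
position: [0.5986, -0.001, -0.0132]
tcp_rot: [-3.141, 0.0, 1.624]
ft_force: [0.3, 0.3, -0.5]
opening: 0.0591
finger_force: 44.4
time_s: 23.88
position: [0.5983, -0.0011, -0.0147]
tcp_rot: [-3.14, 0.0, 1.623]
ft_force: [-0.4, 0.4, -1.6]
opening: 0.0589
finger_force: 44.4
```

```bash
python3 -m handwheel '[[0,[0,0,-0.001],[0,0,0]],[0,[0,0,-0.001],[0,0,0]]]'
python3 -m handwheel '[[0.83,[0,0,0],[0,0,0]],[0.83,[0,0,0],[0,0,0]],[0.83,[0,0,0],[0,0,0]],[0.83,[0,0,0],[0,0,0]],[0.83,[0,0,0.02],[0,0,0]],[0.83,[0,0,0.05],[0,0,0]],[0.83,[0,0,0.09],[0,0,0]],[0.83,[0,0,0.13],[0,0,0]],[0.83,[-0.04,0,0.15],[0,0,0]],[0.83,[-0.08,0,0.17],[0,0,0]],[0.83,[-0.12,0,0.19],[0,0,0]],[0.83,[-0.16,0,0.2],[0,0,0]]]'
python3 -m handwheel '[[0.83,[-0.04,0,0],[0,0,0]],[0.83,[-0.08,0,0],[0,0,0]],[0.83,[-0.1,0,0],[0,0,0]],[0.83,[-0.1,0,0],[0,0,0]],[0.83,[-0.1,0,0],[0,0,0]]]'
python3 - <<'E'
from h import *
from station import bot, optics
c=optics.capture("top"); cv2.imwrite("pics/top1.png",c["pixels"]); W=world(c)
for n,b,lo,hi in(("w",(150,143,228,238),.028,.044),("f",(232,143,304,238),.02,.033),("s",(313,143,394,238),.043,.058),("grey",(292,232,342,300),.028,.040)):
    Z=W[b[1]:b[3],b[0]:b[2],2]; m=cv2.morphologyEx(((Z>lo)&(Z<hi)).astype(np.uint8),cv2.MORPH_OPEN,np.ones((3,3)))
    k,l,s,_=cv2.connectedComponentsWithStats(m)
    for j in range(1,k):
        if s[j,4]>100:
            Q=W[b[1]:b[3],b[0]:b[2]][l==j]; r=cv2.minAreaRect((Q[:,:2]*1000).astype(np.float32)); print(n,np.round(r[0],1),np.round(r[1],1),round(r[2],1),np.median(Q[:,2]).round(4),Q[:,2].std().round(4))
E
```

```text
time_s: 24.05
position: [0.5983, -0.0011, -0.0149]
tcp_rot: [-3.141, 0.0, 1.623]
ft_force: [-6.3, -0.1, 17.7]
opening: 0.0591
finger_force: 46.5
time_s: 25.05
position: [0.445, -0.0011, 0.1826]
tcp_rot: [-3.141, 0.0, 1.623]
ft_force: [0.1, -0.1, 1.5]
opening: 0.0712
finger_force: 0.0
time_s: 25.47
position: [0.3457, -0.0011, 0.1817]
tcp_rot: [-3.141, 0.0, 1.623]
ft_force: [0.2, -0.3, -0.0]
opening: 0.0707
finger_force: 0.0
w [689.9 195.3] [100.   38.3] 89.1 0.0359 0.0022
w [597.5 187. ] [99.3 36.1] 89.8 0.0359 0.0019
f [693.6  10.5] [ 60.8 119.8] 4.5 0.0261 0.002
f [596.3  -0.8] [ 60.5 119.9] 2.7 0.0261 0.0019
s [ 690.1 -197.2] [ 44.3 110. ] 3.2 0.0501 0.002
s [ 595.2 -206. ] [ 44.1 110.2] 4.1 0.0502 0.0019
grey [ 451.6 -110.3] [ 60.1 109.7] 78.8 0.0347 0.002
```

View pics/top1.png

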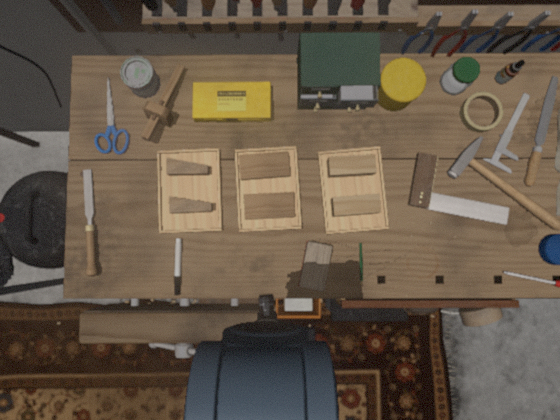

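The top view shows all three offcuts flat beside their mates: wedge (190,205), flat (268,206), square (356,205). Mates and sanding block are within 1 mm of where they were. Handing in.

```bash
python3 -c "
from station import bot
print(bot.finish_job())"
```

```text
the job is handed in; nothing more can be done
None
```

All three offcuts lie flat in their trays beside the matching pieces, the mates and the sanding block are within 1 mm of where they started, and the job is handed in at about 25 s.

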